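# Load a damper piston past the spring chip guard

### The job

Take the gold piston out of the rack, push the orange spring-hinged chip guard aside with it and keep the guard held open while you feed the piston upright into the bore of the dark steel bush in the vise block. Press the piston fully home against the stiff ejector pad, then draw back so that the guard swings shut over it. The bush sits 4 to 28 mm off the block's middle, on the side away from the guard's post, so feel for the bore gently, never load the vise and its guard with more than 40 N, and leave everything else where it stands.

Things in the scene. Friction and masses are not known exactly. Their poses are not given: they have to be found in the camera images.
- piston_gold: gold cylinder with two black rings near its top and a dark dot on its top face: diameter 36, length 60, 0.1 to 0.2 kg, foot tapering to diameter 32 over its last 4; origin at the centre of the foot, z along its axis to the top. It stands upright in one of the three holes of the rack (which one varies).
- rack: black plastic slab 70 x 200 x 20 with three round holes 12 deep in a row along its y axis, at y = -62, 0 and 62; origin at the centre of its underside. The three pistons stand in them, tops 68 above the table, rising 48 above the slab. Grip along the rack's x axis, where nothing stands beside the pistons. Fixed.
- nest: blue bench vise (200 along x, 150 along y) clamping an aluminium block: 92 along x, 212 along y, top face 90 above the table. A dark steel bush (62 along x, 76 along y), level with the block top, is let into it, somewhat off its middle. Origin at the centre of the underside, on the table; x points away from the robot (yaw within 0.3). Fixed. The chip guard's post stands on it at x = 26, y = 85 (radius 8, 30 high).
- bore (a point): centre of the block's top face (nest x = 0, y = 0, 90 high), z up. The bush's upright bore (diameter 37.4, mouth chamfered 2) lies on this line along the nest's y axis, but 4 to 28 to the -y side of this point (away from the guard's post), an unmeasured amount; none along x. It does not move under load: feel for it.
- guard (a joint): chip guard, rad: 0 shut over the bore, grows as its free end swings level to the nest's +x; stop 1.1. Orange plate 64 x 128 x 3, underside 8 above the block top. Its straight leading edge is a yellow lip, 8 to 18 above the block top, 138 long from the post's axis. A spring shuts it: 1 to 2 N at the lip beside the bore. A piston centred in the bore and blocking its plane holds it at about 0.5.
- guard_lip (a point): point on the front face of the yellow lip, 103 from the post's axis, 13 above the block top; moves with the guard. With the guard shut the lip crosses nest y = 0 at x = -32, reaching further to -x towards -y.
- ejector (a joint): travel in m of the white ejector pad in the bore: 0 = up, 36 below the block top; 0.020 = down on its stop, 56 below. Starts at 0 to 0.004, resists with about 7 N friction, has no spring, stays where left. A piston standing on the raised pad rises 20 to 24 above the block and keeps the guard open; home, it rises 4 and the guard clears it by 4.
- piston_black: black piston with red rings, same size, in the rack; leave it there
- piston_blue: blue piston with steel rings, same size, in the rack; leave it there
- oil_bottle: white bottle, 48 diameter, 100 tall, origin at its foot; bystander
- grease_jar: black jar with red cap, 56 diameter, 50 tall, origin at its foot; bystander
- end_cap: black stepped cap, 44 diameter, 22 tall, origin at its foot; bystander
- seal_ring: black rubber ring, 36 diameter, 6 tall, origin at its foot; bystander
- screwdriver: screwdriver lying on the table on the robot's right; bystander
There are look-alikes about, which are no part of the job. There is more than one size of the piston_gold; the one meant has the size given above.

How it is judged (in metres and radians):
On the way, in this order (a step that is already met when the one before it is completed fails the run):
1. the gold piston is lifted out of the rack (height (world z) of piston_gold above 0.03 m), for 0.1 s.
2. the guard is held open and the piston has entered the bore, upright, by 8 mm or more (value of joint guard above 0.35 rad and z of piston_gold in the frame of nest below 0.082 m and horizontal distance between piston_gold and bore below 0.032 m and angle between piston_gold's own z axis and vertical below 0.15 rad), for 0.1 s.
3. the piston is pressed home onto the ejector's stop (value of joint ejector above 0.0182 m and z of piston_gold in the frame of nest below 0.0365 m and horizontal distance between piston_gold and bore below 0.032 m and angle between piston_gold's own z axis and vertical below 0.06 rad), for 0.1 s.
At the end, for the whole second after the job is handed in: The gold piston stands upright (within 0.06 rad) in the bore, within 32 mm of the block's centre, pressed home (ejector beyond 18.2 mm of its 20 mm, the piston's foot at least 53.5 mm below the block top), at rest and released, with the guard shut over it (below 0.06 rad) (all of step 3 and value of joint guard below 0.06 rad and velocity of joint guard below 0.1 rad/s and linear speed of piston_gold below 0.02 m/s); the robot touches nothing.
It fails at once if the vise, bush or guard is loaded with more than 40 N (contact force between nest and anything else above 40 N).
It fails at once if one of the other two pistons is disturbed (moved over 30 mm) (distance of any of piston_black, piston_blue from where it was at the start of the episode above 0.03 m).
It fails at once if another loose thing on the table is disturbed (moved over 30 mm) (distance of any of oil_bottle, grease_jar, end_cap, seal_ring, screwdriver from where it was at the start of the episode above 0.03 m).
It also fails if it takes over 64 s, if anything falls off the work surface, if the arm or the gripper's body presses on something with over 40 N, if the wrist force passes 120 N, or if a joint passes its speed limit or range.

### The arm

A 6-joint arm with a two-finger parallel gripper is mounted at the origin on the work surface. World frame = base frame: x ahead of the robot, y to its left, z up, the work surface at z = 0. Lengths are in mm, angles in rad, forces in N, time in s.
With the tool pointing down it reaches from about 350 to 975 mm from the base axis. Payload 7.1 kg.
Tool frame: the origin (TCP) lies between the finger pads; the fingertips stand 8 mm ahead of it and the grasp point (between the pads) lies 11 mm behind it; x points along the fingers, y is the direction in which the jaws open and shut, and the axes are right-handed (so a half turn about x gives the same grasp; the last joint's range is limited). The gripper opens to 88 mm and grips with 3 to 60 N. Pads are 20 mm wide; open, the fingers measure 115 mm over their backs; the gripper's body (75 mm by 178 mm) begins 61 mm behind the grasp point.
Start: joints at [-1.291, 0.423, 1.63, -0, 1.089, -0.019], TCP at [184.001, -597.284, 230.675] pointing down, gripper open.
Joint ranges: [-3, 3], [-0.9, 2.11], [0.09, 2.58], [-1.31, 4.45], [0.11, 2.69], [-2.54, 2.54]. Speed limits (rad/s): [2.39, 2.39, 3.01, 3.14, 3.14, 3.14].

### API

Orientations are given as a rotation vector (axis times angle).
In Python, from workcell import ctrl gives the robot as it stands.
- The arm moves only by the tool apply_moves, never from a script. Its argument "increments" is a list of rows, each an object with "gripper": the opening in per cent of the stroke, from 0 (shut) to 100 (fully open); "delta_pos": the shift along the tool's x, y, z in cm, a list of three; "dr": the turn, a rotation vector about the tool's x, y, z in rad, a list of three. In form: [{"gripper": gripper, "delta_pos": [dx, dy, dz], "dr": [ax, ay, az]}, ...]. A call has exactly 5 rows; each row shifts and turns the commanded pose from where the row before left it, along the tool's axes as they then stand; what a row does not reach is not made up. A row lasts 1/12 s, in which the tool goes at most 41.7 mm and 7.16 degrees, less where a joint would pass 70% of its speed; a pose out of reach is approached as far as the arm can. A call with a gripper value outside its range is refused whole. The fingers move at their own pace and stop on an object; the grip force is fixed at half the most. Time passes only in rows, so rows that do not move let the fingers close, or fill a call up. It gives the time, the measured TCP pose, the force and the opening at its end, in the units of the state.
- ctrl.get_obs(): the state, without advancing time (a new reading comes with each control period).
- ctrl.get_image(name): name is "side" or "top"; returns a dict with "img" (420x560x3 uint8, red, green, blue), "range_z" (420x560 float32, mm along the optical axis (not along the pixel's ray), 0 where there is no reading), "mtx" (3x3 intrinsics, pixels), "rvec" (rotation vector, rad) and "tvec" (3), from world to camera coordinates, as OpenCV has them. Camera axes: x right, y down, z forward; pixel columns grow to the right and rows downward; lengths in mm; the calibration is good to about 2 mm. A picture is of the moment at which its call begins.
- ctrl.close_job(): hands the job in, once; it reports no verdict.
The state is a dict: "t": time; "qpos": joint angles; "qvel": joint speeds; "joint_torque": joint torques, N m; "ee_pos": TCP position; "orientation": TCP orientation; "ft_force": force on the tool from outside, world axes, zero at the start; "moment": the same for the moment, N m; "width": finger opening in mm.
Only numpy, scipy, OpenCV 4.12 (cv2) and the standard library are available. Lean on these libraries where they do the work, as an engineer would, in place of code of your own. Each camera call takes 0.05 s, during which the arm holds its last target. There are 200 camera calls.

## Working session

There is one attempt and no reset: what is moved stays moved. The work goes in short steps, Python scripts to look and compute and a tool call to move; the robot and the scene stay as the last step left them, time stands still between calls to the robot, and variables do not carry over. Pictures are saved under pics/ and viewed, about 8 in all and at most 12, crops included, and the job is handed in when it is done.

Besides the shell and the picture viewer there is one more tool, called after "Request:" in YAML: its name, and indented under it one key for each argument. apply_moves: Moves the arm, as the interface text tells. Its arguments: {"type":"object","properties":{"increments":{"type":"array","items":{"type":"object","properties":{"gripper":{"type":"number"},"delta_pos":{"type":"array","items":{"type":"number"}},"dr":{"type":"array","items":{"type":"number"}}}}}},"required":["increments"]}

```bash
ls; mkdir -p pics; cat > h.py <<'E'
import numpy as np, cv2
from scipy.spatial.transform import Rotation as R
from workcell import ctrl
def cam(n):
    d=ctrl.get_image(n); d['R']=cv2.Rodrigues(np.array(d['rvec'],float))[0]; d['t']=np.array(d['tvec'],float).ravel(); return d
def cloud(d):
    z=d['range_z'].astype(float); v,u=np.mgrid[:z.shape[0],:z.shape[1]]; K=np.array(d['mtx'])
    p=np.stack([(u-K[0,2])/K[0,0]*z,(v-K[1,2])/K[1,1]*z,z],-1)
    w=(p-d['t'])@d['R']; w[z==0]=np.nan; return w
def save(d,f,box=None,s=1):
    im=d['img'][:,:,::-1]
    if box: im=im[box[1]:box[3],box[0]:box[2]]
    cv2.imwrite(f,cv2.resize(im,None,fx=s,fy=s,interpolation=cv2.INTER_CUBIC))
E
python3 - <<'E'
from h import *
o=ctrl.get_obs(); print(o)
for n in('top','side'):
    d=cam(n); save(d,f'pics/{n}0.png'); w=cloud(d); np.savez(f'{n}0.npz',w=w,img=d['img'])
    print(n,np.array(d['mtx']).round(1).tolist(),(-d['R'].T@d['t']).round(0))
a=cv2.imread('pics/top0.png');b=cv2.imread('pics/side0.png')
E
```

```text
pics
{'t': 0.0, 'qpos': array([-1.29098932e+00,  4.23855325e-01,  1.63068955e+00, -2.87832789e-05,
        1.08860982e+00, -1.89810520e-02]), 'qvel': array([ 1.31511199e-03,  1.03148258e-04,  7.72388904e-04,  5.90062634e-04,
       -8.62120129e-04,  7.15190699e-05]), 'joint_torque': array([-7.81182134e-04, -5.44610167e+01, -2.73664784e+01,  6.44418737e-02,
        2.28663313e-02, -8.43858470e-05]), 'ee_pos': array([ 183.85261815, -596.76992876,  229.89282904]), 'orientation': array([ 2.06109486,  0.31188738, -2.06157099]), 'ft_force': array([0.38330106, 0.83389303, 0.07413945]), 'moment': array([0.00178214, 0.03087604, 0.01120663]), 'width': 87.94437268369165}
top [[399.3, 0.0, 271.9], [0.0, 399.3, 217.5], [0.0, 0.0, 1.0]] [ 517.  -71. 1119.]
side [[426.1, 0.0, 287.9], [0.0, 426.1, 209.3], [0.0, 0.0, 1.0]] [397. 583. 666.]
```

View pics/top0.png

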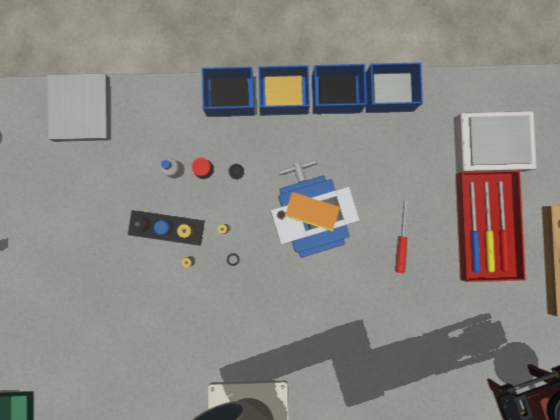

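View pics/side0.png

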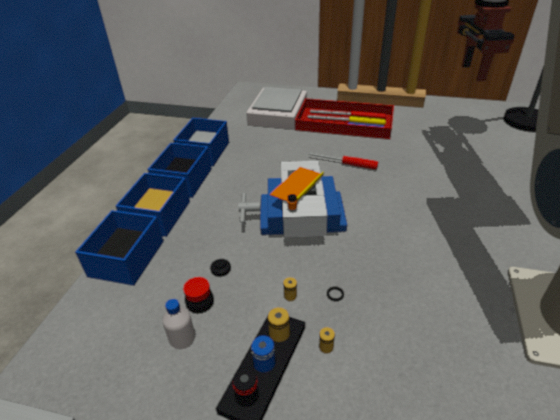

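The top view shows the gold piston in the rack's right-hand hole at (184,231), with two small gold look-alikes at (222,229) and (187,262). The vise block is centred near (315,215), with the orange guard over it and its post at the left (281,215). The side view agrees with this.

```bash
python3 - <<'E'
from h import *
f=np.load('top0.npz'); w=f['w']; im=f['img'].astype(int); v,u=np.mgrid[:420,:560]
def reg(x0,y0,x1,y1): return (u>=x0)&(u<=x1)&(v>=y0)&(v<=y1)
def rect(m,name):
    p=w[m]; p=p[np.isfinite(p).all(1)]
    r=cv2.minAreaRect(p[:,:2].astype(np.float32)); print(name,len(p),np.round(r[0],1),np.round(r[1],1),round(r[2],2),'z',np.median(p[:,2]).round(1),'mean',p.mean(0).round(1)); return r
for n,(a,b,c,d) in dict(gold=(174,220,194,242),blue=(152,218,171,238),black=(133,215,151,235)).items():
    rect(reg(a,b,c,d)&(abs(w[...,2]-68)<5),n)
rect(reg(125,205,208,250)&(abs(w[...,2]-20)<5),'rack')
br=im.min(-1)>170
rect(reg(265,180,365,245)&(abs(w[...,2]-90)<4),'block')
rect(reg(265,180,365,245)&(abs(w[...,2]-90)<4)&br,'blockwhite')
og=(im[...,0]>150)&(im[...,2]<60)
rect(reg(265,180,365,245)&og&(w[...,2]>92),'guard')
rect(reg(265,180,365,245)&(w[...,2]>113),'post')
g=reg(265,180,365,245)
print(np.histogram(w[g][:,2],bins=np.arange(60,130,4)))
for n,b in dict(small1=(217,223,229,235),small2=(181,256,193,268)).items(): rect(reg(*b)&(w[...,2]>15),n)
E
```

```text
gold 149 [529.7 152.6] [33.9 33.9] 47.21 z 67.7 mean [529.5 152.7  67.7]
blue 145 [539.1 213.6] [34.5 33.9] 1.0 z 67.7 mean [539.9 213.7  67.5]
black 133 [551.3 271. ] [34.7 28.9] 1.88 z 67.5 mean [550.5 272.4  67.4]
rack 1237 [540.  214.5] [201.7  69.9] 80.16 z 19.9 mean [539.5 209.6  19.9]
block 1526 [ 560.  -190.3] [ 91.8 212.4] 15.3 z 90.1 mean [ 555.6 -192.6   90.1]
blockwhite 1374 [ 560.  -190.8] [ 91.3 211.4] 15.3 z 90.1 mean [ 554.1 -191.6   90.1]
guard 0 [0. 0.] [0. 0.] 0.0 z nan mean [nan nan nan]
post 60 [ 562.4 -101.3] [20.1 20.5] 26.59 z 125.7 mean [ 562.2 -100.9  124.6]
(array([ 344,  785,   82,    9,   12,   12,  215, 1104,  259,  313,  812,
        115,   30,    4,    6,    9,   37]), array([ 60,  64,  68,  72,  76,  80,  84,  88,  92,  96, 100, 104, 108,
       112, 116, 120, 124, 128]))
small1 85 [532.3  55.7] [24.7 24.3] 88.39 z 43.5 mean [532.1  55.1  41.9]
small2 97 [444.7 153.7] [25.  25.6] 65.44 z 42.9 mean [445.3 152.1  40.3]
  return _methods._mean(a, axis=axis, dtype=dtype,
  ret = ret.dtype.type(ret / rcount)
<stdin>:6: RuntimeWarning: Mean of empty slice.
  ret = um.true_divide(
```

```bash
cat >> h.py <<'E'
TH=0.267; C=np.array([560,-190.5]); NX=np.array([np.cos(TH),np.sin(TH)]); NY=np.array([-np.sin(TH),np.cos(TH)])
def rectify(d,z=90,s=4,x=(-60,60),y=(-120,120)):
    # rectified nest-frame view: columns = nest -y..: right = -y, up = +x
    pts=np.array([[xx,yy] for xx in x for yy in y],float); W=np.c_[C+pts[:,:1]*NX+pts[:,1:]*NY,np.full(4,z)]
    q=cv2.projectPoints(W,np.array(d['rvec'],float),np.array(d['tvec'],float),np.array(d['mtx'],float),None)[0][:,0].astype(np.float32)
    dst=np.array([[(y[1]-b)*s,(x[1]-a)*s] for a,b in pts],np.float32)
    return cv2.warpPerspective(d['img'][:,:,::-1],cv2.getPerspectiveTransform(q,dst),(int((y[1]-y[0])*s),int((x[1]-x[0])*s)),flags=cv2.INTER_CUBIC)
E
python3 - <<'E'
from h import *
a=rectify(cam('top'),s=3.3); b=rectify(cam('side'),s=3.3)
cv2.imwrite('pics/rect.png',a if 0 else np.vstack([a[:300],b[:300]])[:600])
f=np.load('top0.npz'); w=f['w']; im=f['img'].astype(int)
m=(im[...,0]>150)&(im[...,2]<90)&(im[...,0]-im[...,2]>100)&(abs(w[...,0]-560)<100)&(abs(w[...,1]+190)<110)&(w[...,2]>95)&(w[...,2]<115)
p=w[m]; q=np.c_[(p[:,:2]-C)@NX,(p[:,:2]-C)@NY].astype(np.float32); print(len(p),np.median(p[:,2]),cv2.minAreaRect(q)); print(cv2.boxPoints(cv2.minAreaRect(q)))
E
```

```text
1172 101.28775253566329 ((10.836080551147461, 5.2989959716796875), (126.72786712646484, 63.38536071777344), 56.08785629272461)
[[-50.81756   -29.604345 ]
 [  1.7855797 -64.96837  ]
 [ 72.489716   40.20234  ]
 [ 19.886581   75.56636  ]]
```

View pics/rect.png

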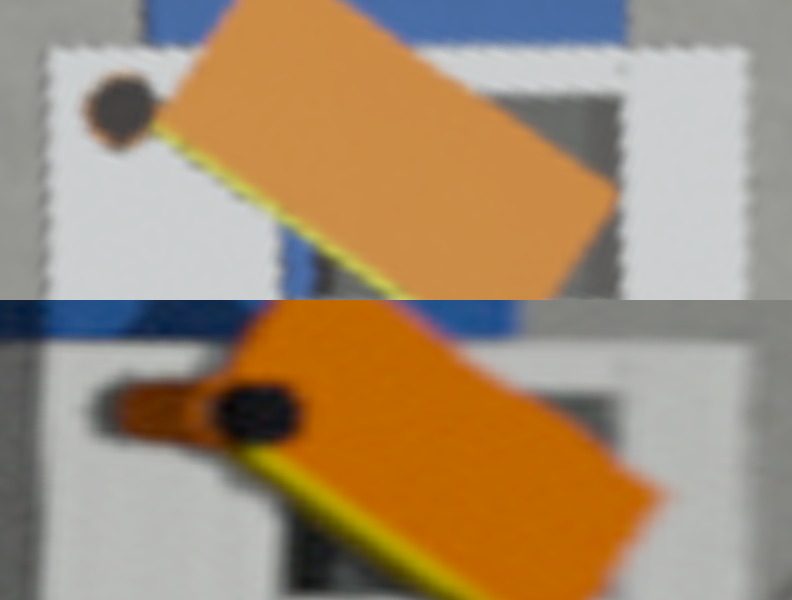

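```bash
python3 - <<'E'
from h import *
for n in('top','side'):
    f=np.load(n+'0.npz'); w=f['w']; im=f['img']
    x=(w[...,:2]-C)@NX; y=(w[...,:2]-C)@NY; z=w[...,2]
    for a,b,c,d in((-27,-10,5,50),(16,28,-80,-25)):
        m=(x>a)&(x<b)&(y>c)&(y<d)&(z>20)&(z<130); o=np.argsort(-y[m])
        print(n,a,b); print(' '.join(f'{yy:.0f}:{zz:.0f}:{i.sum()//3}' for yy,zz,i in list(zip(y[m][o],z[m][o],im[m][o].astype(int)))[::2]))
E
```

```text
top -27 -10
50:90:205 49:93:205 49:91:205 48:88:205 47:90:205 46:87:205 46:89:205 45:91:205 44:90:205 43:92:205 43:89:205 42:92:206 41:88:205 40:89:205 39:87:202 38:88:201 38:90:199 37:90:174 30:106:143 30:26:162 29:23:158 28:22:125 28:24:122 27:27:118 26:106:125 26:27:109 25:28:115 24:25:116 24:109:133 23:26:115 23:25:114 22:110:150 22:24:115 21:23:111 20:37:92 20:78:62 20:83:87 20:58:82 20:40:89 20:82:68 19:102:106 19:86:74 18:100:144 17:92:96 17:107:148 15:101:141 15:91:103 14:89:112 13:98:148 13:99:140 12:103:138 12:104:138 11:107:136 10:107:152 9:103:138 9:100:141 7:99:138 7:102:138 6:107:157 5:104:138
top 16 28
-25:100:137 -27:96:137 -28:100:137 -29:104:137 -30:102:137 -31:103:129 -32:98:137 -33:103:136 -35:101:137 -36:87:123 -37:101:136 -38:101:132 -39:88:105 -42:88:105 -42:91:105 -44:90:105 -45:91:116 -46:86:106 -47:91:111 -49:92:104 -50:88:107 -51:89:105 -52:89:105 -53:88:105 -54:90:104 -56:89:103 -67:53:93 -67:53:94 -67:66:93 -68:60:93 -68:55:93 -68:73:93 -68:45:94 -68:82:105 -68:80:104 -68:34:99 -69:89:172 -70:89:179 -71:88:200 -72:89:203 -73:92:205 -75:88:205 -76:92:205 -
[... 210 characters left out ...]
0:110 23:109:111 23:91:40 22:86:22 22:88:31 22:79:130 21:82:65 21:82:60 21:106:74 20:104:76 20:87:29 20:89:42 20:89:36 20:78:128 20:78:129 20:78:127 19:89:38 19:80:60 19:91:62 19:86:29 19:80:57 19:83:30 18:83:23 18:85:25 18:77:131 18:82:30 17:107:110 17:90:37 17:98:53 16:104:104 15:108:97 13:104:72 13:109:110 13:90:46 12:92:53 12:100:58 11:91:48 11:108:111 10:101:53 10:90:67 9:98:47 9:104:98 7:108:105 7:91:45 6:102:100 6:109:101 5:106:86
side 16 28
-26:100:98 -27:103:97 -29:101:99 -32:102:98 -33:101:99 -35:103:97 -37:101:101 -41:101:103 -48:91:97 -53:91:84 -66:85:81 -67:90:129 -68:92:169 -68:86:86 -69:86:90 -69:82:95 -69:85:95 -70:88:116 -70:87:116 -71:93:180 -74:91:180 -77:92:181 -78:91:181
```

```bash
cat >> h.py <<'E'
BORE=C-18.5*NY
def goto(xyz,yaw=None,off=None):
    """print move in tool axes (cm) to world xyz, turn about tool x to bring jaw line (tool y, mod pi) to yaw"""
    o=ctrl.get_obs(); r=R.from_rotvec(o['orientation']); M=r.as_matrix(); p=o['ee_pos']
    print('t',round(o['t'],2),'tcp',p.round(1),'w',round(o['width'],1),'F',o['ft_force'].round(1),'q',o['qpos'].round(2))
    print('toolx',M[:,0].round(4),'tooly',M[:,1].round(4),'jawyaw',round(np.arctan2(M[1,1],M[0,1]),4))
    if xyz is not None: print('delta cm',(M.T@(np.array(xyz)-p)/10).round(3))
    if yaw is not None:
        d=-(yaw-np.arctan2(M[1,1],M[0,1])); print('dr x',round((d+np.pi/2)%np.pi-np.pi/2,4))
def nest(p): 
    d=np.asarray(p)[:2]-C; return np.array([d@NX,d@NY,p[2]])
E
python3 -c "
from h import *
goto((529.5,153,160),-.172); print(BORE)"
```

```text
t 0.2 tcp [ 183.9 -597.   230.2] w 88.1 F [ 0.1  0.8 -0.3] q [-1.29  0.42  1.63 -0.    1.09 -0.02]
toolx [-3.e-04  9.e-04 -1.e+00] tooly [ 2.944e-01 -9.557e-01 -9.000e-04] jawyaw -1.272
delta cm [  7.077 -61.495 -55.106]
dr x -1.1
[ 564.88102017 -208.34448492]
```

Request:
apply_moves:
  increments:
    - {"gripper": 100,"delta_pos": [0,-3.0,-2.7],"dr": [0,0,0]}
    - {"gripper": 100,"delta_pos": [0,-3.0,-2.7],"dr": [0,0,0]}
    - {"gripper": 100,"delta_pos": [0,-3.0,-2.7],"dr": [0,0,0]}
    - {"gripper": 100,"delta_pos": [0,-3.0,-2.7],"dr": [0,0,0]}
    - {"gripper": 100,"delta_pos": [0,-3.0,-2.7],"dr": [0,0,0]}

```text
t: 0.62
ee_pos: [269.1, -412.4, 230.5]
orientation: [2.061, 0.31, -2.061]
ft_force: [1.1, -0.2, 1.2]
width: 88.2
```

Request:
apply_moves:
  increments:
    - {"gripper": 100,"delta_pos": [0,-3.0,-2.7],"dr": [0,0,0]}
    - {"gripper": 100,"delta_pos": [0,-3.0,-2.7],"dr": [0,0,0]}
    - {"gripper": 100,"delta_pos": [0,-3.0,-2.7],"dr": [0,0,0]}
    - {"gripper": 100,"delta_pos": [0,-3.0,-2.7],"dr": [0,0,0]}
    - {"gripper": 100,"delta_pos": [0,-3.0,-2.7],"dr": [0,0,0]}

```text
t: 1.03
ee_pos: [354.0, -229.3, 230.8]
orientation: [2.061, 0.309, -2.061]
ft_force: [0.2, -0.8, 0.3]
width: 87.8
```

Request:
apply_moves:
  increments:
    - {"gripper": 100,"delta_pos": [0,-3.0,-2.7],"dr": [0,0,0]}
    - {"gripper": 100,"delta_pos": [0,-3.0,-2.7],"dr": [0,0,0]}
    - {"gripper": 100,"delta_pos": [0,-3.0,-2.7],"dr": [0,0,0]}
    - {"gripper": 100,"delta_pos": [0,-3.0,-2.7],"dr": [0,0,0]}
    - {"gripper": 100,"delta_pos": [0,-3.0,-2.7],"dr": [0,0,0]}

```text
t: 1.45
ee_pos: [439.0, -46.0, 230.9]
orientation: [2.061, 0.31, -2.06]
ft_force: [1.1, -0.5, 0.4]
width: 87.5
```

Request:
apply_moves:
  increments:
    - {"gripper": 100,"delta_pos": [0,-3.0,-2.7],"dr": [0,0,0]}
    - {"gripper": 100,"delta_pos": [0,-3.0,-2.7],"dr": [0,0,0]}
    - {"gripper": 100,"delta_pos": [0,-3.0,-2.7],"dr": [0,0,0]}
    - {"gripper": 100,"delta_pos": [0,-3.0,-2.7],"dr": [0,0,0]}
    - {"gripper": 100,"delta_pos": [0,-3.0,-2.7],"dr": [0,0,0]}

```text
t: 1.87
ee_pos: [523.8, 137.2, 230.7]
orientation: [2.06, 0.31, -2.06]
ft_force: [0.5, -0.4, -0.3]
width: 87.5
```

Request:
apply_moves:
  increments:
    - {"gripper": 100,"delta_pos": [0,0,0],"dr": [-0.11,0,0]}
    - {"gripper": 100,"delta_pos": [0,0,0],"dr": [-0.11,0,0]}
    - {"gripper": 100,"delta_pos": [0,0,0],"dr": [-0.11,0,0]}
    - {"gripper": 100,"delta_pos": [0,0,0],"dr": [-0.11,0,0]}
    - {"gripper": 100,"delta_pos": [0,0,0],"dr": [-0.11,0,0]}

```text
t: 2.28
ee_pos: [523.3, 135.3, 230.4]
orientation: [1.714, 0.781, -1.715]
ft_force: [-0.3, -0.3, 1.1]
width: 88.1
```

Request:
apply_moves:
  increments:
    - {"gripper": 100,"delta_pos": [0,0,0],"dr": [-0.11,0,0]}
    - {"gripper": 100,"delta_pos": [0,0,0],"dr": [-0.11,0,0]}
    - {"gripper": 100,"delta_pos": [0,0,0],"dr": [-0.11,0,0]}
    - {"gripper": 100,"delta_pos": [0,0,0],"dr": [-0.11,0,0]}
    - {"gripper": 100,"delta_pos": [0,0,0],"dr": [-0.11,0,0]}

```text
t: 2.7
ee_pos: [523.3, 135.1, 230.5]
orientation: [1.331, 1.126, -1.331]
ft_force: [0.0, -0.6, -0.3]
width: 87.6
```

```bash
python3 -c "
from h import *
goto((529.5,153,52),-.172)"
```

```text
t 2.7 tcp [523.3 135.1 230.5] w 87.6 F [ 0.  -0.6 -0.3] q [0.23 0.3  1.82 0.   1.02 0.4 ]
toolx [-3.e-04 -1.e-04 -1.e+00] tooly [ 9.862e-01 -1.658e-01 -3.000e-04] jawyaw -0.1666
delta cm [17.854  0.317 -1.873]
dr x 0.0054
```

Request:
apply_moves:
  increments:
    - {"gripper": 100,"delta_pos": [2,0.317,-1.873],"dr": [0.005,0,0]}
    - {"gripper": 100,"delta_pos": [3.5,0,0],"dr": [0,0,0]}
    - {"gripper": 100,"delta_pos": [3.5,0,0],"dr": [0,0,0]}
    - {"gripper": 100,"delta_pos": [1.5,0,0],"dr": [0,0,0]}
    - {"gripper": 100,"delta_pos": [0,0,0],"dr": [0,0,0]}

```text
t: 3.12
ee_pos: [527.0, 152.3, 121.9]
orientation: [1.333, 1.124, -1.345]
ft_force: [-0.5, -0.5, -0.3]
width: 88.0
```

```bash
python3 -c "
from h import *
goto((529.5,153,52),-.172)"
```

```text
t 3.12 tcp [527.  152.3 121.9] w 88.0 F [-0.5 -0.5 -0.3] q [ 0.26  0.47  1.87 -0.    0.81  0.44]
toolx [-0.007  -0.0019 -1.    ] tooly [ 0.9844 -0.1759 -0.0066] jawyaw -0.1768
delta cm [ 6.991  0.282 -0.13 ]
dr x -0.0048
```

Request:
apply_moves:
  increments:
    - {"gripper": 100,"delta_pos": [2.5,0.2,-0.1],"dr": [0,0,0]}
    - {"gripper": 100,"delta_pos": [2.5,0,0],"dr": [0,0,0]}
    - {"gripper": 100,"delta_pos": [1.9,0,0],"dr": [0,0,0]}
    - {"gripper": 100,"delta_pos": [0,0,0],"dr": [0,0,0]}
    - {"gripper": 100,"delta_pos": [0,0,0],"dr": [0,0,0]}

```text
t: 3.53
ee_pos: [532.0, 153.6, 57.1]
orientation: [1.338, 1.121, -1.339]
ft_force: [0.0, -0.4, -0.4]
width: 87.8
```

```bash
python3 -c "
from h import *
goto((529.5,153,52),-.172)"
```

```text
t 3.53 tcp [532.  153.6  57.1] w 87.8 F [ 0.  -0.4 -0.4] q [0.26 0.58 1.88 0.   0.68 0.44]
toolx [-7.e-04 -1.e-04 -1.e+00] tooly [ 9.844e-01 -1.761e-01 -6.000e-04] jawyaw -0.1771
delta cm [ 0.51  -0.239  0.106]
dr x -0.0051
```

Request:
apply_moves:
  increments:
    - {"gripper": 100,"delta_pos": [0.5,-0.24,0.08],"dr": [0,0,0]}
    - {"gripper": 100,"delta_pos": [0,0,0],"dr": [0,0,0]}
    - {"gripper": 10,"delta_pos": [0,0,0],"dr": [0,0,0]}
    - {"gripper": 10,"delta_pos": [0,0,0],"dr": [0,0,0]}
    - {"gripper": 10,"delta_pos": [0,0,0],"dr": [0,0,0]}

```text
t: 3.95
ee_pos: [529.9, 153.4, 52.4]
orientation: [1.339, 1.12, -1.337]
ft_force: [0.7, -0.0, 0.3]
width: 71.3
```

Request:
apply_moves:
  increments:
    - {"gripper": 10,"delta_pos": [0,0,0],"dr": [0,0,0]}
    - {"gripper": 10,"delta_pos": [0,0,0],"dr": [0,0,0]}
    - {"gripper": 10,"delta_pos": [0,0,0],"dr": [0,0,0]}
    - {"gripper": 10,"delta_pos": [0,0,0],"dr": [0,0,0]}
    - {"gripper": 10,"delta_pos": [0,0,0],"dr": [0,0,0]}

```text
t: 4.37
ee_pos: [529.4, 153.3, 51.6]
orientation: [1.338, 1.12, -1.338]
ft_force: [0.2, -0.7, -0.3]
width: 37.9
```

```bash
python3 -c "
from h import *
goto((529.5,153,200),-.172)"
```

```text
t 4.37 tcp [529.4 153.3  51.6] w 37.9 F [ 0.2 -0.7 -0.3] q [0.26 0.59 1.89 0.   0.67 0.44]
toolx [-1.e-04 -0.e+00 -1.e+00] tooly [ 9.844e-01 -1.760e-01 -1.000e-04] jawyaw -0.1769
delta cm [-1.4836e+01  1.3000e-02  2.7000e-02]
dr x -0.0049
```

Request:
apply_moves:
  increments:
    - {"gripper": 10,"delta_pos": [0,0,0],"dr": [0,0,0]}
    - {"gripper": 10,"delta_pos": [0,0,0],"dr": [0,0,0]}
    - {"gripper": 10,"delta_pos": [-0.5,0,0],"dr": [0,0,0]}
    - {"gripper": 10,"delta_pos": [-1.5,0,0],"dr": [0,0,0]}
    - {"gripper": 10,"delta_pos": [-2.5,0,0],"dr": [0,0,0]}

```text
t: 4.78
ee_pos: [527.5, 152.7, 95.2]
orientation: [1.335, 1.123, -1.343]
ft_force: [0.1, -0.1, -1.1]
width: 35.4
```

Request:
apply_moves:
  increments:
    - {"gripper": 10,"delta_pos": [-3,0,0],"dr": [0,0,0]}
    - {"gripper": 10,"delta_pos": [-3,0,0],"dr": [0,0,0]}
    - {"gripper": 10,"delta_pos": [-3,0,0],"dr": [0,0,0]}
    - {"gripper": 10,"delta_pos": [-1.5,0,0],"dr": [0,0,0]}
    - {"gripper": 10,"delta_pos": [0,0,0],"dr": [0,0,0]}

```text
t: 5.2
ee_pos: [531.5, 153.8, 205.6]
orientation: [1.343, 1.117, -1.332]
ft_force: [1.1, -0.2, -2.2]
width: 35.2
```

```bash
python3 -c "
from h import *
T=C-75*NX-18.5*NY
goto((*T,190),-1.381); d=cam('side'); save(d,'pics/s1.png')"
```

```text
t 5.2 tcp [531.5 153.8 205.6] w 35.2 F [ 1.1 -0.2 -2.2] q [0.26 0.35 1.81 0.   0.97 0.44]
toolx [ 0.0067  0.0018 -1.    ] tooly [ 0.9844 -0.1761  0.0063] jawyaw -0.177
delta cm [ 1.469  2.879 38.29 ]
dr x 1.204
```

View pics/s1.png

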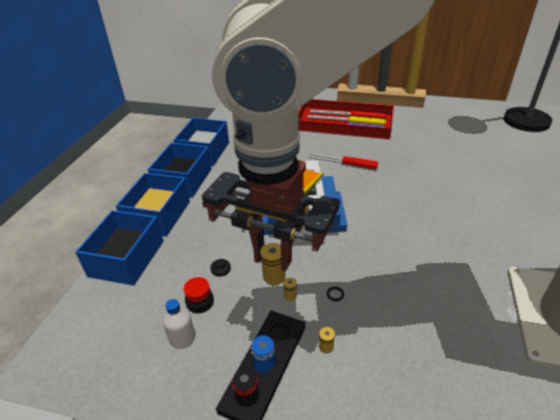

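Request:
apply_moves:
  increments:
    - {"gripper": 10,"delta_pos": [0.15,0.3,3.8],"dr": [0,0,0]}
    - {"gripper": 10,"delta_pos": [0.15,0.3,3.8],"dr": [0,0,0]}
    - {"gripper": 10,"delta_pos": [0.15,0.3,3.8],"dr": [0,0,0]}
    - {"gripper": 10,"delta_pos": [0.15,0.3,3.8],"dr": [0,0,0]}
    - {"gripper": 10,"delta_pos": [0.15,0.3,3.8],"dr": [0,0,0]}

```text
t: 5.67
ee_pos: [509.0, -37.8, 192.2]
orientation: [1.336, 1.123, -1.34]
ft_force: [1.7, -0.3, -1.4]
width: 35.2
```

Request:
apply_moves:
  increments:
    - {"gripper": 10,"delta_pos": [0.15,0.3,3.8],"dr": [0,0,0]}
    - {"gripper": 10,"delta_pos": [0.15,0.3,3.8],"dr": [0,0,0]}
    - {"gripper": 10,"delta_pos": [0.15,0.3,3.8],"dr": [0,0,0]}
    - {"gripper": 10,"delta_pos": [0.15,0.3,3.8],"dr": [0,0,0]}
    - {"gripper": 10,"delta_pos": [0.15,0.3,3.8],"dr": [0,0,0]}

```text
t: 6.08
ee_pos: [490.3, -227.4, 184.6]
orientation: [1.338, 1.123, -1.34]
ft_force: [0.5, 0.2, -1.9]
width: 35.4
```

Request:
apply_moves:
  increments:
    - {"gripper": 10,"delta_pos": [0,0,0],"dr": [0.12,0,0]}
    - {"gripper": 10,"delta_pos": [0,0,0],"dr": [0.12,0,0]}
    - {"gripper": 10,"delta_pos": [0,0,0],"dr": [0.12,0,0]}
    - {"gripper": 10,"delta_pos": [0,0,0],"dr": [0.12,0,0]}
    - {"gripper": 10,"delta_pos": [0,0,0],"dr": [0.12,0,0]}

```text
t: 6.5
ee_pos: [490.6, -225.7, 184.5]
orientation: [1.757, 0.734, -1.762]
ft_force: [0.5, 0.4, -2.1]
width: 35.3
```

Request:
apply_moves:
  increments:
    - {"gripper": 10,"delta_pos": [0,0,0],"dr": [0.12,0,0]}
    - {"gripper": 10,"delta_pos": [0,0,0],"dr": [0.12,0,0]}
    - {"gripper": 10,"delta_pos": [0,0,0],"dr": [0.12,0,0]}
    - {"gripper": 10,"delta_pos": [0,0,0],"dr": [0.12,0,0]}
    - {"gripper": 10,"delta_pos": [0,0,0],"dr": [0.12,0,0]}

```text
t: 6.92
ee_pos: [490.8, -225.5, 184.5]
orientation: [2.12, 0.202, -2.127]
ft_force: [0.4, -0.1, -1.4]
width: 35.4
```

```bash
python3 -c "
from h import *
T=C-78*NX-18.5*NY
goto((*T,138),-1.381); print(nest(ctrl.get_obs()['ee_pos']))"
```

```text
t 6.92 tcp [ 490.8 -225.5  184.5] w 35.4 F [ 0.4 -0.1 -1.4] q [-0.45  0.36  1.85 -0.    0.93  0.93]
toolx [-0.0034  0.0016 -1.    ] tooly [ 0.1867 -0.9824 -0.0022] jawyaw -1.383
delta cm [4.648 0.328 0.161]
dr x -0.002
[-76.00649899 -15.47640228 184.48611277]
```

Request:
apply_moves:
  increments:
    - {"gripper": 10,"delta_pos": [1.5,0.33,0.16],"dr": [0,0,0]}
    - {"gripper": 10,"delta_pos": [1.5,0,0],"dr": [0,0,0]}
    - {"gripper": 10,"delta_pos": [1.2,0,0],"dr": [0,0,0]}
    - {"gripper": 10,"delta_pos": [0.4,0,0],"dr": [0,0,0]}
    - {"gripper": 10,"delta_pos": [0,0,0],"dr": [0,0,0]}

```text
t: 7.33
ee_pos: [489.7, -228.9, 138.5]
orientation: [2.117, 0.209, -2.125]
ft_force: [0.2, -0.4, -2.1]
width: 34.9
```

Request:
apply_moves:
  increments:
    - {"gripper": 10,"delta_pos": [0,0,0],"dr": [0,0,0]}
    - {"gripper": 10,"delta_pos": [0,0,0],"dr": [0,0,0]}
    - {"gripper": 10,"delta_pos": [0,0,0],"dr": [0,0,0]}
    - {"gripper": 10,"delta_pos": [0,0,0],"dr": [0,0,0]}
    - {"gripper": 10,"delta_pos": [0,0,0],"dr": [0,0,0]}

```text
t: 7.75
ee_pos: [491.4, -229.8, 141.2]
orientation: [2.12, 0.205, -2.118]
ft_force: [0.4, -0.5, -1.9]
width: 35.6
```

```bash
python3 -c "
from h import *
goto((*BORE,138),-1.381); print(nest(ctrl.get_obs()['ee_pos']))
d=cam('side'); save(d,'pics/s2.png',(190,120,370,255),4)"
```

```text
t 7.75 tcp [ 491.4 -229.8  141.2] w 35.6 F [ 0.4 -0.5 -1.9] q [-0.46  0.43  1.88  0.    0.84  0.92]
toolx [ 9.e-04 -4.e-04 -1.e+00] tooly [ 1.926e-01 -9.813e-01  6.000e-04] jawyaw -1.377
delta cm [ 0.327 -0.687 -7.624]
dr x 0.004
[-76.53837788 -19.77645169 141.21347528]
```

View pics/s2.png

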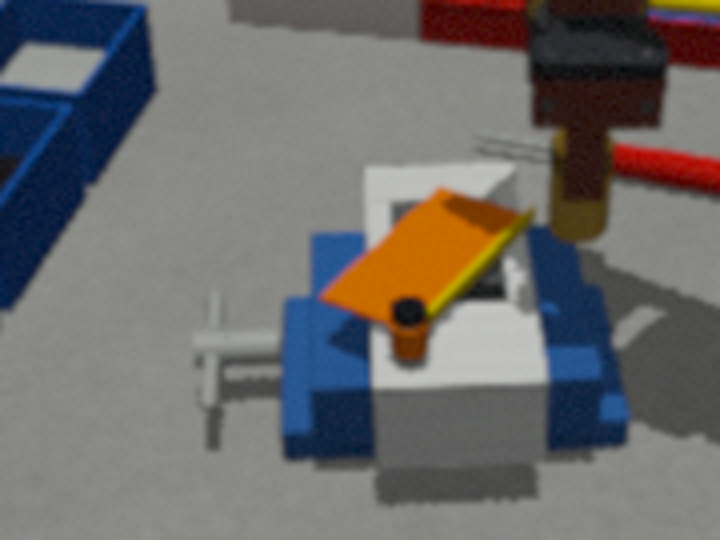

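The crop shows the piston held upright just outside the shut lip at (585,195). Now I'll lower it slightly and push the lip aside.

Request:
apply_moves:
  increments:
    - {"gripper": 10,"delta_pos": [0.33,0,0],"dr": [0,0,0]}
    - {"gripper": 10,"delta_pos": [0,-0.05,-0.5],"dr": [0,0,0]}
    - {"gripper": 10,"delta_pos": [0,-0.05,-0.5],"dr": [0,0,0]}
    - {"gripper": 10,"delta_pos": [0,-0.05,-0.5],"dr": [0,0,0]}
    - {"gripper": 10,"delta_pos": [0,-0.05,-0.5],"dr": [0,0,0]}

```text
t: 8.22
ee_pos: [510.9, -223.6, 137.3]
orientation: [2.119, 0.206, -2.12]
ft_force: [-0.3, -0.5, -1.6]
width: 35.8
```

Request:
apply_moves:
  increments:
    - {"gripper": 10,"delta_pos": [0,-0.05,-0.5],"dr": [0,0,0]}
    - {"gripper": 10,"delta_pos": [0,-0.05,-0.5],"dr": [0,0,0]}
    - {"gripper": 10,"delta_pos": [0,-0.05,-0.5],"dr": [0,0,0]}
    - {"gripper": 10,"delta_pos": [0,-0.05,-0.5],"dr": [0,0,0]}
    - {"gripper": 10,"delta_pos": [0,-0.05,-0.5],"dr": [0,0,0]}

```text
t: 8.63
ee_pos: [534.8, -216.4, 137.3]
orientation: [2.119, 0.206, -2.12]
ft_force: [-1.1, -0.9, -2.4]
width: 35.1
```

Request:
apply_moves:
  increments:
    - {"gripper": 10,"delta_pos": [0,-0.05,-0.5],"dr": [0,0,0]}
    - {"gripper": 10,"delta_pos": [0,-0.05,-0.5],"dr": [0,0,0]}
    - {"gripper": 10,"delta_pos": [0,-0.05,-0.5],"dr": [0,0,0]}
    - {"gripper": 10,"delta_pos": [0,-0.05,-0.5],"dr": [0,0,0]}
    - {"gripper": 10,"delta_pos": [0,0,0],"dr": [0,0,0]}

```text
t: 9.05
ee_pos: [554.6, -210.5, 137.4]
orientation: [2.12, 0.206, -2.119]
ft_force: [-1.2, -1.1, -1.7]
width: 35.1
```

```bash
python3 -c "
from h import *
goto((*BORE,138),-1.381); print(nest(ctrl.get_obs()['ee_pos']))"
```

```text
t 9.05 tcp [ 554.6 -210.5  137.4] w 35.1 F [-1.2 -1.1 -1.7] q [-0.38  0.5   1.76  0.    0.88  0.99]
toolx [ 5.e-04 -0.e+00 -1.e+00] tooly [ 1.929e-01 -9.812e-01  1.000e-04] jawyaw -1.3766
delta cm [-0.06  -0.01  -1.052]
dr x 0.0044
[-10.50126787 -17.83382184 137.39072704]
```

Request:
apply_moves:
  increments:
    - {"gripper": 10,"delta_pos": [0,0,-0.4],"dr": [0,0,0]}
    - {"gripper": 10,"delta_pos": [0,0,-0.4],"dr": [0,0,0]}
    - {"gripper": 10,"delta_pos": [0,0,-0.22],"dr": [0,0,0]}
    - {"gripper": 10,"delta_pos": [0,0,0],"dr": [0,0,0]}
    - {"gripper": 10,"delta_pos": [0,0,0],"dr": [0,0,0]}

```text
t: 9.47
ee_pos: [563.7, -208.8, 137.3]
orientation: [2.119, 0.206, -2.12]
ft_force: [-1.0, -0.8, -2.4]
width: 35.4
```

```bash
python3 -c "
from h import *
goto((*BORE,138),-1.381); print(nest(ctrl.get_obs()['ee_pos']))
d=cam('side'); save(d,'pics/s3.png',(220,130,360,235),5)"
```

```text
t 9.47 tcp [ 563.7 -208.8  137.3] w 35.4 F [-1.  -0.8 -2.4] q [-0.37  0.51  1.75 -0.    0.89  1.  ]
toolx [-2.e-04 -1.e-04 -1.e+00] tooly [ 0.1927 -0.9813  0.    ] jawyaw -1.3769
delta cm [-0.07  -0.02  -0.128]
dr x 0.0041
[ -1.28832349 -18.60293051 137.30321766]
```

View pics/s3.png

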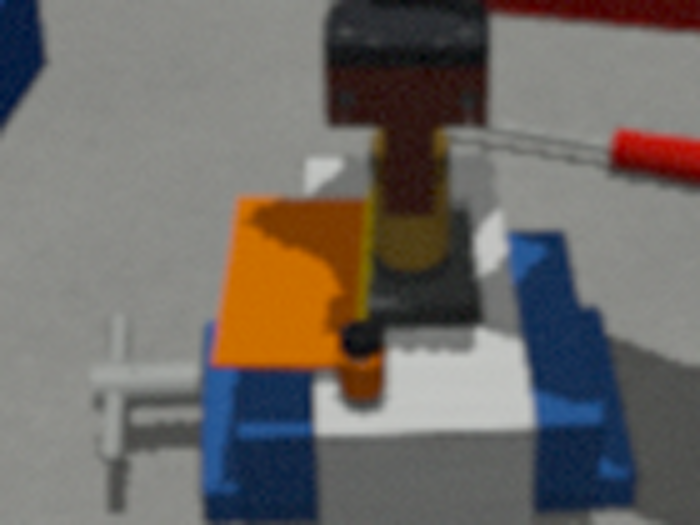

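The guard is held open by the piston at (410,240), over the bush. Now I'll feel downward.

Request:
apply_moves:
  increments:
    - {"gripper": 10,"delta_pos": [0.1,0,-0.13],"dr": [0,0,0]}
    - {"gripper": 10,"delta_pos": [0.1,0,0],"dr": [0,0,0]}
    - {"gripper": 10,"delta_pos": [0.1,0,0],"dr": [0,0,0]}
    - {"gripper": 10,"delta_pos": [0.1,0,0],"dr": [0,0,0]}
    - {"gripper": 10,"delta_pos": [0,0,0],"dr": [0,0,0]}

```text
t: 9.93
ee_pos: [564.8, -208.5, 133.2]
orientation: [2.119, 0.206, -2.12]
ft_force: [-0.9, -0.7, -1.1]
width: 35.6
```

Request:
apply_moves:
  increments:
    - {"gripper": 10,"delta_pos": [0.05,0,0],"dr": [0,0,0]}
    - {"gripper": 10,"delta_pos": [0.05,0,0],"dr": [0,0,0]}
    - {"gripper": 10,"delta_pos": [0,0,0],"dr": [0,0,0]}
    - {"gripper": 10,"delta_pos": [0,0,0],"dr": [0,0,0]}
    - {"gripper": 10,"delta_pos": [0,0,0],"dr": [0,0,0]}

```text
t: 10.35
ee_pos: [564.9, -208.5, 132.3]
orientation: [2.12, 0.206, -2.12]
ft_force: [-1.6, -0.4, -1.5]
width: 35.1
```

Request:
apply_moves:
  increments:
    - {"gripper": 10,"delta_pos": [0.07,0,0],"dr": [0,0,0]}
    - {"gripper": 10,"delta_pos": [0.07,0,0],"dr": [0,0,0]}
    - {"gripper": 10,"delta_pos": [0.06,0,0],"dr": [0,0,0]}
    - {"gripper": 10,"delta_pos": [0,0,0],"dr": [0,0,0]}
    - {"gripper": 10,"delta_pos": [0,0,0],"dr": [0,0,0]}

```text
t: 10.77
ee_pos: [564.9, -208.5, 130.3]
orientation: [2.12, 0.206, -2.12]
ft_force: [-1.7, -0.2, -1.4]
width: 35.5
```

Request:
apply_moves:
  increments:
    - {"gripper": 10,"delta_pos": [0.05,0,0],"dr": [0,0,0]}
    - {"gripper": 10,"delta_pos": [0.05,0,0],"dr": [0,0,0]}
    - {"gripper": 10,"delta_pos": [0,0,0],"dr": [0,0,0]}
    - {"gripper": 10,"delta_pos": [0,0,0],"dr": [0,0,0]}
    - {"gripper": 10,"delta_pos": [0,0,0],"dr": [0,0,0]}

```text
t: 11.18
ee_pos: [564.9, -208.5, 129.4]
orientation: [2.12, 0.206, -2.12]
ft_force: [-1.8, -0.6, -1.8]
width: 35.7
```

Request:
apply_moves:
  increments:
    - {"gripper": 10,"delta_pos": [0.05,0,0],"dr": [0,0,0]}
    - {"gripper": 10,"delta_pos": [0.05,0,0],"dr": [0,0,0]}
    - {"gripper": 10,"delta_pos": [0.05,0,0],"dr": [0,0,0]}
    - {"gripper": 10,"delta_pos": [0,0,0],"dr": [0,0,0]}
    - {"gripper": 10,"delta_pos": [0,0,0],"dr": [0,0,0]}

```text
t: 11.6
ee_pos: [564.9, -208.5, 127.8]
orientation: [2.119, 0.206, -2.12]
ft_force: [-1.7, 0.2, -1.2]
width: 35.3
```

Request:
apply_moves:
  increments:
    - {"gripper": 10,"delta_pos": [0.05,0,0],"dr": [0,0,0]}
    - {"gripper": 10,"delta_pos": [0.05,0,0],"dr": [0,0,0]}
    - {"gripper": 10,"delta_pos": [0.05,0,0],"dr": [0,0,0]}
    - {"gripper": 10,"delta_pos": [0,0,0],"dr": [0,0,0]}
    - {"gripper": 10,"delta_pos": [0,0,0],"dr": [0,0,0]}

```text
t: 12.02
ee_pos: [564.9, -208.5, 126.3]
orientation: [2.119, 0.206, -2.12]
ft_force: [-2.2, 0.3, -0.4]
width: 35.4
```

Request:
apply_moves:
  increments:
    - {"gripper": 10,"delta_pos": [0.08,0,0],"dr": [0,0,0]}
    - {"gripper": 10,"delta_pos": [0.08,0,0],"dr": [0,0,0]}
    - {"gripper": 10,"delta_pos": [0.08,0,0],"dr": [0,0,0]}
    - {"gripper": 10,"delta_pos": [0.06,0,0],"dr": [0,0,0]}
    - {"gripper": 10,"delta_pos": [0,0,0],"dr": [0,0,0]}

```text
t: 12.43
ee_pos: [564.8, -208.5, 123.2]
orientation: [2.119, 0.206, -2.12]
ft_force: [-2.3, -1.2, -0.8]
width: 35.5
```

```bash
python3 -c "
from h import *
o=ctrl.get_obs(); print(o['moment'].round(2), nest(o['ee_pos'])); goto((*BORE,99.5),-1.381)"
```

```text
[-0.09  0.33  0.01] [-9.97366163e-02 -1.86189482e+01  1.23199592e+02]
t 12.43 tcp [ 564.8 -208.5  123.2] w 35.5 F [-2.3 -1.2 -0.8] q [-0.37  0.53  1.75 -0.    0.86  1.  ]
toolx [-2.e-04  1.e-04 -1.e+00] tooly [ 1.926e-01 -9.813e-01 -1.000e-04] jawyaw -1.377
delta cm [ 2.37  -0.012 -0.01 ]
dr x 0.004
```

Request:
apply_moves:
  increments:
    - {"gripper": 10,"delta_pos": [0.1,0,0],"dr": [0,0,0]}
    - {"gripper": 10,"delta_pos": [0.1,0,0],"dr": [0,0,0]}
    - {"gripper": 10,"delta_pos": [0.1,0,0],"dr": [0,0,0]}
    - {"gripper": 10,"delta_pos": [0.1,0,0],"dr": [0,0,0]}
    - {"gripper": 10,"delta_pos": [0.1,0,0],"dr": [0,0,0]}

```text
t: 12.85
ee_pos: [564.9, -208.5, 118.3]
orientation: [2.12, 0.206, -2.12]
ft_force: [-1.1, -0.6, -0.7]
width: 35.7
```

Request:
apply_moves:
  increments:
    - {"gripper": 10,"delta_pos": [0.1,0,0],"dr": [0,0,0]}
    - {"gripper": 10,"delta_pos": [0.1,0,0],"dr": [0,0,0]}
    - {"gripper": 10,"delta_pos": [0.1,0,0],"dr": [0,0,0]}
    - {"gripper": 10,"delta_pos": [0.1,0,0],"dr": [0,0,0]}
    - {"gripper": 10,"delta_pos": [0.1,0,0],"dr": [0,0,0]}

```text
t: 13.27
ee_pos: [564.9, -208.5, 113.3]
orientation: [2.12, 0.206, -2.12]
ft_force: [-2.4, 0.0, -0.6]
width: 35.4
```

Request:
apply_moves:
  increments:
    - {"gripper": 10,"delta_pos": [0.1,0,0],"dr": [0,0,0]}
    - {"gripper": 10,"delta_pos": [0.1,0,0],"dr": [0,0,0]}
    - {"gripper": 10,"delta_pos": [0.1,0,0],"dr": [0,0,0]}
    - {"gripper": 10,"delta_pos": [0.1,0,0],"dr": [0,0,0]}
    - {"gripper": 10,"delta_pos": [0.1,0,0],"dr": [0,0,0]}

```text
t: 13.68
ee_pos: [564.9, -208.5, 108.3]
orientation: [2.12, 0.206, -2.12]
ft_force: [-1.6, 0.3, -1.2]
width: 35.3
```

Request:
apply_moves:
  increments:
    - {"gripper": 10,"delta_pos": [0.1,0,0],"dr": [0,0,0]}
    - {"gripper": 10,"delta_pos": [0.1,0,0],"dr": [0,0,0]}
    - {"gripper": 10,"delta_pos": [0.1,0,0],"dr": [0,0,0]}
    - {"gripper": 10,"delta_pos": [0.1,0,0],"dr": [0,0,0]}
    - {"gripper": 10,"delta_pos": [0.1,0,0],"dr": [0,0,0]}

```text
t: 14.1
ee_pos: [564.9, -208.5, 103.3]
orientation: [2.119, 0.206, -2.12]
ft_force: [-3.1, 0.5, -0.6]
width: 35.3
```

Request:
apply_moves:
  increments:
    - {"gripper": 10,"delta_pos": [0.08,0,0],"dr": [0,0,0]}
    - {"gripper": 10,"delta_pos": [0.08,0,0],"dr": [0,0,0]}
    - {"gripper": 10,"delta_pos": [0.08,0,0],"dr": [0,0,0]}
    - {"gripper": 10,"delta_pos": [0,0,0],"dr": [0,0,0]}
    - {"gripper": 10,"delta_pos": [0,0,0],"dr": [0,0,0]}

```text
t: 14.52
ee_pos: [564.9, -208.5, 100.9]
orientation: [2.12, 0.206, -2.12]
ft_force: [-1.6, -1.1, -1.6]
width: 35.4
```

Request:
apply_moves:
  increments:
    - {"gripper": 58,"delta_pos": [0,0,0],"dr": [0,0,0]}
    - {"gripper": 58,"delta_pos": [0,0,0],"dr": [0,0,0]}
    - {"gripper": 58,"delta_pos": [0,0,0],"dr": [0,0,0]}
    - {"gripper": 58,"delta_pos": [0,0,0],"dr": [0,0,0]}
    - {"gripper": 58,"delta_pos": [0,0,0],"dr": [0,0,0]}

```text
t: 14.93
ee_pos: [565.3, -208.6, 101.2]
orientation: [2.12, 0.206, -2.119]
ft_force: [0.3, -0.7, -0.2]
width: 50.8
```

Request:
apply_moves:
  increments:
    - {"gripper": 58,"delta_pos": [-0.5,0,0],"dr": [0,0,0]}
    - {"gripper": 58,"delta_pos": [-1,0,0],"dr": [0,0,0]}
    - {"gripper": 58,"delta_pos": [-1,0,0],"dr": [0,0,0]}
    - {"gripper": 58,"delta_pos": [-1,0,0],"dr": [0,0,0]}
    - {"gripper": 58,"delta_pos": [-1,0,0],"dr": [0,0,0]}

```text
t: 15.35
ee_pos: [565.3, -208.6, 147.6]
orientation: [2.121, 0.205, -2.118]
ft_force: [-0.1, 0.6, 0.3]
width: 51.0
```

Request:
apply_moves:
  increments:
    - {"gripper": 0,"delta_pos": [0,0,0],"dr": [0,0,0]}
    - {"gripper": 0,"delta_pos": [0,0,0],"dr": [0,0,0]}
    - {"gripper": 0,"delta_pos": [0,0,0],"dr": [0,0,0]}
    - {"gripper": 0,"delta_pos": [0,0,0],"dr": [0,0,0]}
    - {"gripper": 0,"delta_pos": [0,0,0],"dr": [0,0,0]}

```text
t: 15.77
ee_pos: [564.5, -208.4, 145.4]
orientation: [2.119, 0.207, -2.121]
ft_force: [0.1, -0.0, -0.2]
width: 20.9
```

```bash
python3 -c "
from h import *
goto((*BORE,122),-1.381)
d=cam('side'); save(d,'pics/s4.png',(220,130,360,235),5)"
```

```text
t 15.77 tcp [ 564.5 -208.4  145.4] w 20.9 F [ 0.1 -0.  -0.2] q [-0.37  0.5   1.74  0.    0.91  1.  ]
toolx [-1.e-03  4.e-04 -1.e+00] tooly [ 1.925e-01 -9.813e-01 -6.000e-04] jawyaw -1.377
delta cm [ 2.339  0.005 -0.037]
dr x 0.004
```

View pics/s4.png

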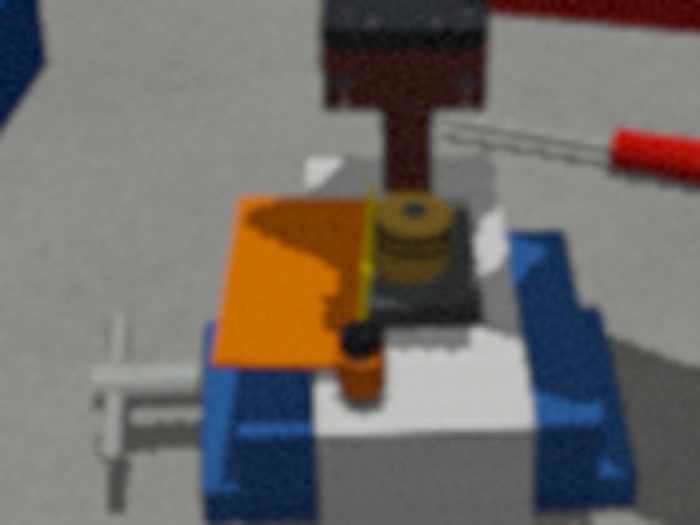

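The piston stands upright in the bore at (412,225), with the guard leaning on it. Next I'll press with closed fingertips.

Request:
apply_moves:
  increments:
    - {"gripper": 0,"delta_pos": [0.5,0,0],"dr": [0,0,0]}
    - {"gripper": 0,"delta_pos": [0.5,0,0],"dr": [0,0,0]}
    - {"gripper": 0,"delta_pos": [0.5,0,0],"dr": [0,0,0]}
    - {"gripper": 0,"delta_pos": [0.4,0,0],"dr": [0,0,0]}
    - {"gripper": 0,"delta_pos": [0,0,0],"dr": [0,0,0]}

```text
t: 16.23
ee_pos: [564.2, -208.2, 125.6]
orientation: [2.118, 0.207, -2.122]
ft_force: [0.0, 0.7, -0.4]
width: 0.5
```

Request:
apply_moves:
  increments:
    - {"gripper": 0,"delta_pos": [0.1,0,0],"dr": [0,0,0]}
    - {"gripper": 0,"delta_pos": [0.1,0,0],"dr": [0,0,0]}
    - {"gripper": 0,"delta_pos": [0.1,0,0],"dr": [0,0,0]}
    - {"gripper": 0,"delta_pos": [0.1,0,0],"dr": [0,0,0]}
    - {"gripper": 0,"delta_pos": [0.1,0,0],"dr": [0,0,0]}

```text
t: 16.65
ee_pos: [565.3, -208.6, 122.2]
orientation: [2.12, 0.206, -2.119]
ft_force: [0.8, 0.1, 1.3]
width: 0.4
```

Request:
apply_moves:
  increments:
    - {"gripper": 0,"delta_pos": [0.07,0,0],"dr": [0,0,0]}
    - {"gripper": 0,"delta_pos": [0.07,0,0],"dr": [0,0,0]}
    - {"gripper": 0,"delta_pos": [0.07,0,0],"dr": [0,0,0]}
    - {"gripper": 0,"delta_pos": [0,0,0],"dr": [0,0,0]}
    - {"gripper": 0,"delta_pos": [0,0,0],"dr": [0,0,0]}

```text
t: 17.07
ee_pos: [565.6, -208.7, 120.5]
orientation: [2.121, 0.205, -2.118]
ft_force: [1.2, 0.9, 4.8]
width: 0.6
```

Request:
apply_moves:
  increments:
    - {"gripper": 0,"delta_pos": [0.06,0,0],"dr": [0,0,0]}
    - {"gripper": 0,"delta_pos": [0.06,0,0],"dr": [0,0,0]}
    - {"gripper": 0,"delta_pos": [0.06,0,0],"dr": [0,0,0]}
    - {"gripper": 0,"delta_pos": [0.06,0,0],"dr": [0,0,0]}
    - {"gripper": 0,"delta_pos": [0.06,0,0],"dr": [0,0,0]}

```text
t: 17.48
ee_pos: [565.8, -208.7, 117.7]
orientation: [2.121, 0.205, -2.117]
ft_force: [1.7, 1.2, 6.2]
width: 0.3
```

Request:
apply_moves:
  increments:
    - {"gripper": 0,"delta_pos": [0.06,0,0],"dr": [0,0,0]}
    - {"gripper": 0,"delta_pos": [0.06,0,0],"dr": [0,0,0]}
    - {"gripper": 0,"delta_pos": [0.06,0,0],"dr": [0,0,0]}
    - {"gripper": 0,"delta_pos": [0.06,0,0],"dr": [0,0,0]}
    - {"gripper": 0,"delta_pos": [0.06,0,0],"dr": [0,0,0]}

```text
t: 17.9
ee_pos: [566.0, -208.7, 114.8]
orientation: [2.122, 0.205, -2.117]
ft_force: [1.7, 2.2, 6.3]
width: 0.5
```

Request:
apply_moves:
  increments:
    - {"gripper": 0,"delta_pos": [0.07,0,0],"dr": [0,0,0]}
    - {"gripper": 0,"delta_pos": [0.07,0,0],"dr": [0,0,0]}
    - {"gripper": 0,"delta_pos": [0.07,0,0],"dr": [0,0,0]}
    - {"gripper": 0,"delta_pos": [0.07,0,0],"dr": [0,0,0]}
    - {"gripper": 0,"delta_pos": [0.07,0,0],"dr": [0,0,0]}

```text
t: 18.32
ee_pos: [566.1, -208.7, 111.4]
orientation: [2.122, 0.205, -2.117]
ft_force: [1.6, 2.2, 7.7]
width: 0.4
```

Request:
apply_moves:
  increments:
    - {"gripper": 0,"delta_pos": [0.07,0,0],"dr": [0,0,0]}
    - {"gripper": 0,"delta_pos": [0.07,0,0],"dr": [0,0,0]}
    - {"gripper": 0,"delta_pos": [0.07,0,0],"dr": [0,0,0]}
    - {"gripper": 0,"delta_pos": [0.07,0,0],"dr": [0,0,0]}
    - {"gripper": 0,"delta_pos": [0.07,0,0],"dr": [0,0,0]}

```text
t: 18.73
ee_pos: [566.3, -208.6, 108.0]
orientation: [2.122, 0.205, -2.116]
ft_force: [2.2, 2.1, 8.0]
width: 0.5
```

Request:
apply_moves:
  increments:
    - {"gripper": 0,"delta_pos": [0.06,0,0],"dr": [0,0,0]}
    - {"gripper": 0,"delta_pos": [0.06,0,0],"dr": [0,0,0]}
    - {"gripper": 0,"delta_pos": [0.06,0,0],"dr": [0,0,0]}
    - {"gripper": 0,"delta_pos": [0.06,0,0],"dr": [0,0,0]}
    - {"gripper": 0,"delta_pos": [0,0,0],"dr": [0,0,0]}

```text
t: 19.15
ee_pos: [566.1, -208.7, 105.4]
orientation: [2.122, 0.205, -2.117]
ft_force: [1.9, 1.9, 5.9]
width: 0.0
```

```bash
python3 -c "
from h import *
goto((*BORE,102),-1.381)"
```

```text
t 19.15 tcp [ 566.1 -208.7  105.4] w 0.0 F [1.9 1.9 5.9] q [-0.37  0.55  1.76  0.    0.83  1.  ]
toolx [ 2.5e-03 -5.0e-04 -1.0e+00] tooly [ 0.1925 -0.9813  0.001 ] jawyaw -1.3771
delta cm [ 0.335 -0.056  0.111]
dr x 0.0039
```

Request:
apply_moves:
  increments:
    - {"gripper": 0,"delta_pos": [0.05,0,0],"dr": [0,0,0]}
    - {"gripper": 0,"delta_pos": [0.05,0,0],"dr": [0,0,0]}
    - {"gripper": 0,"delta_pos": [0.05,0,0],"dr": [0,0,0]}
    - {"gripper": 0,"delta_pos": [0.05,0,0],"dr": [0,0,0]}
    - {"gripper": 0,"delta_pos": [0,0,0],"dr": [0,0,0]}

```text
t: 19.57
ee_pos: [566.2, -208.6, 103.4]
orientation: [2.122, 0.205, -2.117]
ft_force: [1.1, 1.9, 7.9]
width: 0.2
```

Request:
apply_moves:
  increments:
    - {"gripper": 0,"delta_pos": [0.04,0,0],"dr": [0,0,0]}
    - {"gripper": 0,"delta_pos": [0.04,0,0],"dr": [0,0,0]}
    - {"gripper": 0,"delta_pos": [0.02,0,0],"dr": [0,0,0]}
    - {"gripper": 0,"delta_pos": [0,0,0],"dr": [0,0,0]}
    - {"gripper": 0,"delta_pos": [0,0,0],"dr": [0,0,0]}

```text
t: 19.98
ee_pos: [566.3, -208.6, 102.8]
orientation: [2.122, 0.205, -2.116]
ft_force: [1.8, 2.5, 9.3]
width: 0.4
```

Request:
apply_moves:
  increments:
    - {"gripper": 0,"delta_pos": [0.03,0,0],"dr": [0,0,0]}
    - {"gripper": 0,"delta_pos": [0.03,0,0],"dr": [0,0,0]}
    - {"gripper": 0,"delta_pos": [0,0,0],"dr": [0,0,0]}
    - {"gripper": 0,"delta_pos": [0,0,0],"dr": [0,0,0]}
    - {"gripper": 0,"delta_pos": [0,0,0],"dr": [0,0,0]}

```text
t: 20.4
ee_pos: [566.7, -208.8, 102.6]
orientation: [2.123, 0.204, -2.115]
ft_force: [1.7, 2.6, 12.2]
width: 0.2
```

Request:
apply_moves:
  increments:
    - {"gripper": 0,"delta_pos": [0.03,0,0],"dr": [0,0,0]}
    - {"gripper": 0,"delta_pos": [0.02,0,0],"dr": [0,0,0]}
    - {"gripper": 0,"delta_pos": [0,0,0],"dr": [0,0,0]}
    - {"gripper": 0,"delta_pos": [0,0,0],"dr": [0,0,0]}
    - {"gripper": 0,"delta_pos": [0,0,0],"dr": [0,0,0]}

```text
t: 20.82
ee_pos: [566.9, -208.8, 102.5]
orientation: [2.124, 0.204, -2.114]
ft_force: [1.1, 2.9, 14.0]
width: 0.6
```

Request:
apply_moves:
  increments:
    - {"gripper": 0,"delta_pos": [0.05,0,0],"dr": [0,0,0]}
    - {"gripper": 0,"delta_pos": [0.05,0,0],"dr": [0,0,0]}
    - {"gripper": 0,"delta_pos": [0,0,0],"dr": [0,0,0]}
    - {"gripper": 0,"delta_pos": [0,0,0],"dr": [0,0,0]}
    - {"gripper": 0,"delta_pos": [0,0,0],"dr": [0,0,0]}

```text
t: 21.23
ee_pos: [567.3, -208.8, 102.3]
orientation: [2.124, 0.204, -2.114]
ft_force: [-0.4, 4.9, 21.4]
width: 0.4
```

Request:
apply_moves:
  increments:
    - {"gripper": 0,"delta_pos": [-0.3,0,0],"dr": [0,0,0]}
    - {"gripper": 0,"delta_pos": [-0.3,0,0],"dr": [0,0,0]}
    - {"gripper": 0,"delta_pos": [-0.5,0,0],"dr": [0,0,0]}
    - {"gripper": 0,"delta_pos": [-0.5,0,0],"dr": [0,0,0]}
    - {"gripper": 0,"delta_pos": [-1,0,0],"dr": [0,0,0]}

```text
t: 21.65
ee_pos: [564.0, -208.2, 124.7]
orientation: [2.118, 0.207, -2.123]
ft_force: [-0.3, 0.7, -0.2]
width: 0.6
```

Request:
apply_moves:
  increments:
    - {"gripper": 0,"delta_pos": [-2.5,0,0],"dr": [0,0,0]}
    - {"gripper": 0,"delta_pos": [-2.5,0,0],"dr": [0,0,0]}
    - {"gripper": 0,"delta_pos": [-2.5,0,0],"dr": [0,0,0]}
    - {"gripper": 0,"delta_pos": [-2.5,0,0],"dr": [0,0,0]}
    - {"gripper": 0,"delta_pos": [-1,0,0],"dr": [0,0,0]}

```text
t: 22.07
ee_pos: [566.8, -209.2, 239.8]
orientation: [2.124, 0.203, -2.113]
ft_force: [1.4, -0.1, -0.3]
width: 0.7
```

Request:
apply_moves:
  increments:
    - {"gripper": 0,"delta_pos": [0,0,3],"dr": [0,0,0]}
    - {"gripper": 0,"delta_pos": [0,0,3],"dr": [0,0,0]}
    - {"gripper": 0,"delta_pos": [0,0,3],"dr": [0,0,0]}
    - {"gripper": 0,"delta_pos": [0,0,3],"dr": [0,0,0]}
    - {"gripper": 0,"delta_pos": [0,0,0],"dr": [0,0,0]}

```text
t: 22.48
ee_pos: [442.5, -231.4, 234.8]
orientation: [2.118, 0.206, -2.125]
ft_force: [-0.1, 0.6, 0.2]
width: 0.1
```

```bash
python3 - <<'E'
from h import *
goto(None)
d=cam('side'); save(d,'pics/s5.png',(220,130,360,235),5)
w=cloud(d); im=d['img'].astype(int)
m=(im[...,0]>120)&(im[...,0]-im[...,2]>90)&(abs(w[...,0]-560)<100)&(abs(w[...,1]+190)<110)&(w[...,2]>95)&(w[...,2]<112)
q=np.c_[(w[m][:,:2]-C)@NX,(w[m][:,:2]-C)@NY].astype(np.float32); print(m.sum(),cv2.minAreaRect(q))
f=np.load('side0.npz'); w=f['w']; im=f['img'].astype(int)
m=(im[...,0]>120)&(im[...,0]-im[...,2]>90)&(abs(w[...,0]-560)<100)&(abs(w[...,1]+190)<110)&(w[...,2]>95)&(w[...,2]<112)
q=np.c_[(w[m][:,:2]-C)@NX,(w[m][:,:2]-C)@NY].astype(np.float32); print(m.sum(),cv2.minAreaRect(q))
E
```

```text
t 22.48 tcp [ 442.5 -231.4  234.8] w 0.1 F [-0.1  0.6  0.2] q [-0.51  0.23  1.9  -0.    1.01  0.87]
toolx [-0.0035  0.0012 -1.    ] tooly [ 0.1911 -0.9816 -0.0018] jawyaw -1.3785
829 ((11.984588623046875, 6.382476806640625), (128.88839721679688, 67.11229705810547), 55.436492919921875)
823 ((11.49708366394043, 6.9525604248046875), (128.79629516601562, 66.85592651367188), 56.468589782714844)
```

View pics/s5.png

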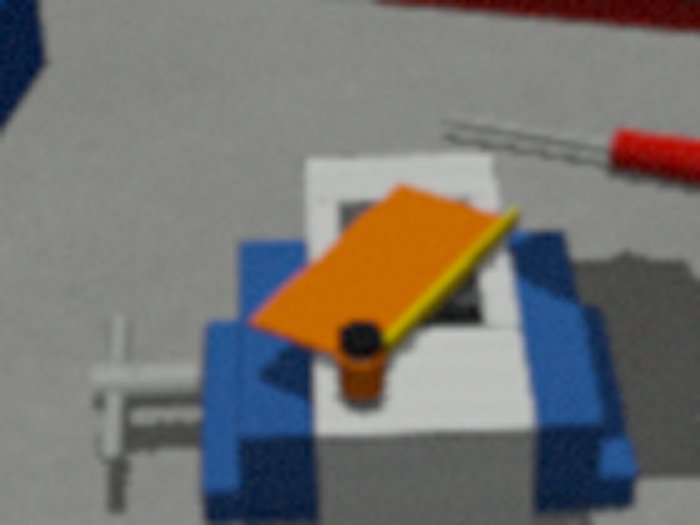

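The guard is shut, with the lip running from (395,340) to (515,210). Its measured angle is within 0.02 rad of the start. Next I'll let the arm settle and hand in.

Request:
apply_moves:
  increments:
    - {"gripper": 0,"delta_pos": [0,0,0],"dr": [0,0,0]}
    - {"gripper": 0,"delta_pos": [0,0,0],"dr": [0,0,0]}
    - {"gripper": 0,"delta_pos": [0,0,0],"dr": [0,0,0]}
    - {"gripper": 0,"delta_pos": [0,0,0],"dr": [0,0,0]}
    - {"gripper": 0,"delta_pos": [0,0,0],"dr": [0,0,0]}

```text
t: 22.95
ee_pos: [447.8, -231.5, 235.2]
orientation: [2.119, 0.207, -2.119]
ft_force: [-0.3, -0.2, -0.2]
width: 0.2
```

```bash
python3 -c "
from h import *
print(ctrl.close_job())"
```

```text
the job is handed in; nothing more can be done
None
```

I lifted the gold piston from the rack, pushed the guard open with it and fed it upright into the bore. I then pressed it home with closed fingertips, drew back, and handed the job in at about 23 s. No verdict was reported.

- **Bore:** it lay about 18.5 mm to the -y side of the block's middle. The bush edges in the images gave this, and the piston entered there with no search needed.
- **Press:** the fingertips stopped hard at about 94.3 mm, against the expected 94 mm. Wrist force peaked at about 21 N in the readings at the end of each move call, below the 40 N limit.
- **Guard:** the last picture shows it shut, with its plate angle within 0.02 rad of the start.
- **Not checked:** the shut guard hides the piston, so its final depth rests on the fingertip height and the force rise. I took no after-picture of the other pistons or the loose items, though nothing came near them during the moves.

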